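Set the lug to the mark and lower the spreader's lock lever

TASK

Turn the copper lug on the terminal spreader until its barrel points squarely at the white mark on the dial, with the lock lever still up. Then lower the yellow-tipped lock lever under the spreader's head all the way down to its stop, leaving the lug at the mark, and do not disturb the loose things on the bench.

Things in the scene. Friction and masses are not known exactly. Their poses are not given: they have to be found in the camera images.
- spreader: Cast aluminium terminal spreader fixed to the bench; origin at bench level under its base, z up. In its frame (mm): base 30 high, x -65..65, y -150..40, with a round front of radius 80 about (0, 100); column x -30..30, y -138..-78, up to 216, with a head on top (see roof_edge). The lug swivel is at (0, 100), nothing above it. The lever works between column and swivel, under the head
- roof_edge (a point): Middle of the lower +y edge of the head, (0, 30, 214) mm in the spreader's frame. The head: roof plate x -35..35, y -138..30, z 214..224; on it a gear housing x -35..35, y -138..10, up to 278. Under it, open on the x and +y sides, is the lock lever: it cannot be reached straight from above; come from +y with the fingers tilted about 40 degrees, tips towards -y
- crank_knob (a point): Red knob of the spreader's crank, at the -y end of the head, (56, -186, 307) mm in the spreader's frame, 32 mm across. Fixed; not used, keep clear of it
- dial: Black flat dial, radius 76 mm, on the round front of the spreader base, its top 36 mm above the bench; fixed, but differently set round each time. Origin on the swivel axis, 30 mm above the bench. A white line 7 x 18 mm on it, running outward along the dial's +y, is the mark
- mark (a point): Point on the white line of the dial, 60 mm from the swivel axis, on the dial's top face
- lug (a joint): Turn of the copper lug about the vertical swivel axis, rad; 0 = barrel points along the spreader's +y, growing counter-clockwise seen from above; range -1.4 to 1.4. Friction holds it where it is left (0.12 N m)
- lug_axis (a point): Point on the vertical swivel axis of the copper lug at the height of the barrel's centreline, 59 mm above the bench. A copper eye 34 mm across, bottom at 50 mm, lies round a steel mandrel (18 mm across, top at 77 mm). The lug stays on its mandrel and only turns
- lug_tip (a point): Centre of the open end of the copper lug's cable barrel, 60 mm from the swivel axis. The barrel is a level round tube 18 mm in diameter from 18 to 60 mm from the axis, centreline 59 mm above the bench (23 mm above the dial); it can be gripped from above across its sides, e.g. 44 mm from the axis. This is the end to bring over the mark
- lever (a joint): Angle of the lock lever below level, rad: negative = raised, 0 = level, stops at -0.40 (up) and 0.42 (fully down, on the stop post, 16 mm across at y -20 mm in the spreader frame, 96 mm high). It starts raised. No spring; friction (0.25 N m, about 3.5 N at the pad) holds it where it is left
- lever_pivot (a point): Pivot of the lock lever at the column, (0, -60, 120) mm in the spreader's frame; the pivot axis is the spreader's x. The lever extends from it along +y
- lever_pad (a point): Centre of the top face of the yellow pad at the end of the lock lever, 73 mm from the pivot along the lever and 5 mm above its centreline. The pad is 34 (x) x 26 (along the lever) x 10 mm; the lever ends 86 mm from the pivot. Push it down here
- spare_lug: loose small copper battery lug, 26 x 69 x 14 mm, lying on the bench beside the spreader; origin under its middle, long axis y. Bystander
- vent_strip: loose black plastic vent plug strip, 22 x 150 x 20 mm with three round plugs, lying beside the spreader; origin under its centre, long axis y. Bystander
- socket_wrench: loose steel socket wrench with black grip, 210 mm long along y, 25 mm thick; origin at bench level, 15 mm from mid-length towards the socket end. Bystander
- post_cleaner: loose blue polymer post cleaner, an upright round pot 44 mm across, 60 mm tall; origin under its centre. Bystander
- grease_jar: loose jar with red cap, 56 mm across, 60 mm tall; origin under its centre. Bystander
- wire_brush: loose wooden hand brush, 30 x 140 x 26 mm, long axis y; origin under its centre. Bystander

How it is judged (in metres and radians):
On the way:
1. the lug's barrel end is over the white mark (within 9 mm) while the lever is still above level (horizontal distance between lug_tip and mark below 0.009 m and value of joint lever below 0 rad), for 0.2 s.
At the end, for the whole second after the job is handed in: The barrel end is within 9 mm, seen from above, of the mark point; the lock lever is down at more than 0.34 rad (stop at 0.42); both are at rest (horizontal distance between lug_tip and mark below 0.009 m and value of joint lever above 0.34 rad and velocity of joint each of lever, lug below 0.05 rad/s and velocity of joint lug above -0.05 rad/s); the robot touches nothing.
It fails at once if a loose thing on the bench is moved more than 30 mm (distance of any of spare_lug, vent_strip, socket_wrench, post_cleaner, grease_jar, wire_brush from where it was at the start of the episode above 0.03 m).
It also fails if it takes over 45 s, if anything falls off the work surface, if the arm or the gripper's body presses on something with over 40 N, if the wrist force passes 120 N, or if a joint passes its speed limit or range.

ROBOT

A 6-joint arm with a two-finger parallel gripper is mounted at the origin on the work surface. World frame = base frame: x ahead of the robot, y to its left, z up, the work surface at z = 0. Lengths are in m, angles in degrees, forces in N, time in s.
With the tool pointing down it reaches from about 0.3 to 0.75 m from the base axis. Payload 8.5 kg.
Tool frame: the origin (TCP) lies midway between the tips of the shut fingers; the grasp point (between the pads) lies 19 mm behind it (env.grasp_offset is the distance from the TCP to the grasp point, in m); z points along the fingers, y is the line along which they close (so a half turn about z gives the same grasp; the last joint's range is limited). The gripper opens to 85 mm and grips with 20 to 120 N. Pads are 22 mm wide; open, the fingers measure 114 mm over their backs; the gripper's body (76 mm by 85 mm) begins 54 mm behind the grasp point. The pads swing forward as they close: fully open they stand 13 mm farther back than shut.
Start: joints at [-85.445, 21.807, 74.336, -0, 83.858, -12.336], TCP at [0.16, -0.526, 0.231] pointing down, gripper open.
Joint ranges: [-178.18, 178.18], [-50.72, 133.34], [12.68, 142.11], [-81.47, 261.47], [9.98, 163.14], [-165.26, 165.26]. Speed limits (degrees/s): [136.94, 136.94, 180, 180, 180, 180].

INTERFACE

Orientations are given as a 3x3 rotation matrix whose columns are the frame's x, y, z axes.
In Python, from rig import env gives the robot as it stands.
- The arm moves only by the tool servo_tool, never from a script. Its argument "deltas" is text: rows parted by semicolons, each of 7 numbers parted by spaces: the opening, from 0 (shut) to 1 (fully open), then the shift along the tool's x, y, z in mm, then the turn, a rotation vector about the tool's x, y, z in rad. A call has 1 to 8 rows; each row shifts and turns the commanded pose from where the row before left it, along the tool's axes as they then stand; what a row does not reach is not made up. A row lasts 1/12 s, in which the tool goes at most 41.7 mm and 7.16 degrees, less where a joint would pass 70% of its speed; a pose out of reach is approached as far as the arm can. A call is refused whole if a number of a shift passes 41.7 or a number of a turn 0.125, either way. A call with a gripper value outside its range is refused whole. The fingers move at their own pace and stop on an object; "newtons" is the grip in N (left out, the last holds). Time passes only in rows, so rows that do not move let the fingers close. It gives the time, the measured TCP pose, the force, the opening and the grip force at its end, in the units of the state.
- env.observe(): the state, without advancing time (a new reading comes with each control period).
- env.get_image(name): name is "scene" or "side" or "wrist"; returns a dict with "img" (400x640x3 uint8, red, green, blue), "depth" (400x640 float32, m along the optical axis (not along the pixel's ray), 0 where there is no reading), "camera_matrix" (3x3 intrinsics, pixels), "world_to_cam" (4x4, takes a point from world to camera coordinates). Camera axes: x right, y down, z forward; pixel columns grow to the right and rows downward; lengths in m; the calibration is good to about 2 mm. A picture is of the moment at which its call begins.
- env.close_job(): hands the job in; it is judged then, once.
Trained networks look in a picture, given as the dict that the camera call returned (one of the last four; its "shot" number tells which), for a name from the list of things; names that differ only in an ending like _2 or _b are one class to them, and where a whole thing is asked for, a point or a joint stands for the part that bears it (a point fixed in the world has none). Each returns a list of dicts, best first, with "conf" (0 to 1); they miss things now and then, are a little off and sometimes report something else, mostly with a low value. They report only what shows in the picture. A call takes as long as a camera call.
- env.spot_in(name, picture): "bbox" ([centre column, centre row, width, height] in pixels, round what is visible of it).
- env.spot_point(name, picture): "uv" ([column, row] in pixels: a listed point, or the origin of a listed thing).
The state is a dict: "time_s": time; "q": joint angles; "qvel": joint speeds; "joint_efforts": joint torques, N m; "position": TCP position; "tool_rot": TCP orientation; "ft_force": force on the tool from outside, world axes, zero at the start; "wrist_torque": the same for the moment, N m; "grip_width": finger opening in m; "gripper_force": force on a finger pad.
Only numpy, scipy, OpenCV 4.12 (cv2) and the standard library are available. Lean on these libraries where they do the work, as an engineer would, in place of code of your own. Each camera call takes 0.05 s, during which the arm holds its last target. There are 200 camera calls.

## Working session

There is one attempt and no reset: what is moved stays moved. The work goes in short steps, Python scripts to look and compute and a tool call to move; the robot and the scene stay as the last step left them, time stands still between calls to the robot, and variables do not carry over. Pictures are saved under pics/ and viewed, at most 10 in all, crops included, and the job is handed in when it is done.

Besides the shell and the picture viewer there is one more tool, called after ">>>" as a command line: name --argument value ..., lists and objects as JSON in quotes. servo_tool: Moves the arm, as the interface text tells. Its arguments: {"type":"object","properties":{"deltas":{"type":"string"},"newtons":{"type":"number"}},"required":["deltas"]}

```bash
mkdir -p pics; ls
cat > h.py <<'E'
import numpy as np, cv2
from rig import env
def ray(p,uv):
    K=np.array(p["camera_matrix"]);T=np.linalg.inv(np.array(p["world_to_cam"]))
    d=T[:3,:3]@np.linalg.solve(K,[uv[0],uv[1],1.]);return T[:3,3],d
def atz(p,uv,z):
    o,d=ray(p,uv);return o+d*(z-o[2])/d[2]
def proj(p,X):
    W=np.array(p["world_to_cam"]);c=W[:3,:3]@np.array(X)+W[:3,3];u=np.array(p["camera_matrix"])@c;return u[:2]/u[2]
def save(p,n):cv2.imwrite("pics/"+n,p["img"][:,:,::-1])
E
python3 - <<'E'
from h import *
np.set_printoptions(precision=4,suppress=True)
Z=dict(roof_edge=.214,crank_knob=.307,dial=.03,mark=.036,lug_axis=.059,lug_tip=.059,lever_pivot=.12,lever_pad=.153,spreader=0,spare_lug=0,vent_strip=0,socket_wrench=0,post_cleaner=0,grease_jar=0,wire_brush=0)
ims=[]
for c in ("scene","side","wrist"):
    p=env.get_image(c);save(p,c+"0.png");ims.append(p["img"])
    print(c,"cam at",ray(p,(0,0))[0])
    for n,z in Z.items():
        r=env.spot_point(n,p)
        if r:print(n,np.round(r[0]["uv"],1),round(r[0]["conf"],2),atz(p,r[0]["uv"],z)[:2])
o=env.observe();print(o["position"],o["tool_rot"],o["time_s"])
E
```

```text
pics
scene cam at [1.0626 0.9018 1.2178]
roof_edge [308.  193.4] 0.68 [0.5833 0.0209]
crank_knob [237.3 149.9] 0.96 [ 0.7143 -0.1713]
dial [323.4 246.1] 0.96 [0.5745 0.0917]
mark [337.5 254.2] 0.91 [0.5565 0.1469]
lug_axis [299.3 209.3] 0.68 [ 0.5723 -0.0655]
lug_tip [323.  252.8] 0.68 [0.6013 0.1332]
lever_pivot [285.8 203.8] 0.7 [ 0.623 -0.059]
lever_pad [302.4 204.3] 0.69 [ 0.5933 -0.0005]
spreader [303. 236.] 0.87 [ 0.5975 -0.0018]
spare_lug [316.5 213.2] 0.53 [ 0.5056 -0.0663]
vent_strip [266.8 248. ] 0.84 [ 0.7237 -0.0208]
socket_wrench [357.2 326.5] 0.89 [0.6339 0.3703]
post_cleaner [258.3 165.9] 0.5 [ 0.5681 -0.4003]
grease_jar [300.1 160. ] 0.55 [ 0.4134 -0.3435]
wire_brush [412.4 301.6] 0.62 [0.4487 0.3898]
side cam at [ 0.3423 -0.5512  0.9004]
roof_edge [361.1 240.8] 0.66 [ 0.5819 -0.1321]
crank_knob [429.6 214.4] 0.96 [ 0.71   -0.1735]
dial [318.8 221.4] 0.73 [0.5533 0.0866]
mark [312.2 205.6] 0.76 [0.5523 0.1475]
lug_axis [322.5 213.4] 0.55 [0.5663 0.0902]
lug_tip [330.4 199.2] 0.63 [0.6075 0.1352]
lever_pivot [324.  392.1] 0.63 [ 0.4064 -0.3804]
lever_pad [340.7 215.8] 0.44 [ 0.5837 -0.0046]
spreader [343.6 249.5] 0.81 [ 0.596  -0.0134]
spare_lug [320.3 278.9] 0.71 [ 0.5003 -0.0825]
vent_strip [385.6 239.5] 0.43 [ 0.7276 -0.0207]
socket_wrench [310.1 162.5] 0.7 [0.6168 0.3724]
post_cleaner [393.9 394.7] 0.66 [ 0.5628 -0.4086]
grease_jar [323.6 391.7] 0.64 [ 0.4157 -0.3531]
wire_brush [261.  168.2] 0.51 [0.4424 0.4016]
wrist cam at [ 0.2405 -0.5017  0.3748]
[ 0.1598 -0.5263  0.2313] [[ 0.9569  0.2905 -0.    ]
 [ 0.2905 -0.9569 -0.    ]
 [-0.      0.     -1.    ]] 2.4
```

View pics/scene0.png

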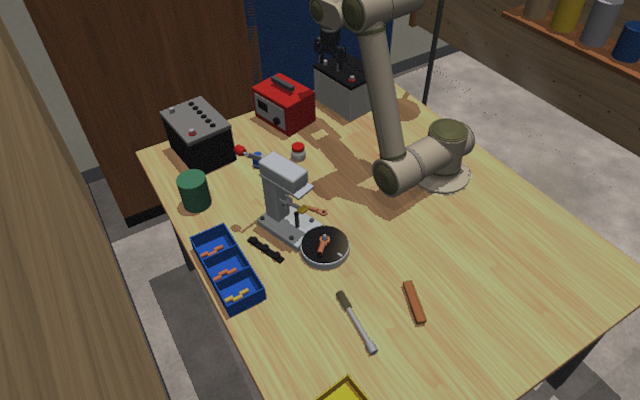

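View pics/side0.png

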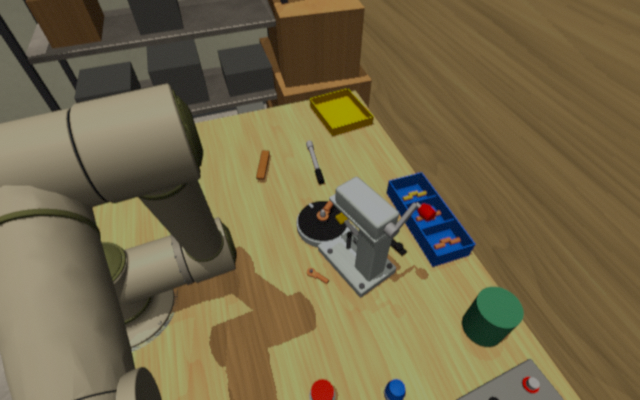

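The scene view shows the spreader at about (290,200), dial (325,246), mark (338,254), lug barrel end (322,252) and spare lug (316,211). The side view agrees with this. Next I swing round on the robot's side of the head.

>>> servo_tool --deltas "1 23.6 -28 0 0 0 0;1 23.6 -28 0 0 0 0;1 23.6 -28 0 0 0 0;1 23.6 -28 0 0 0 0;1 23.6 -28 0 0 0 0;1 23.6 -28 0 0 0 0;1 23.6 -28 0 0 0 0;1 23.6 -28 0 0 0 0"

```text
time_s: 3.07
position: [0.2756, -0.2554, 0.2314]
tool_rot: [[0.957, 0.29, 0.0], [0.29, -0.957, -0.0], [0.0, 0.0, -1.0]]
ft_force: [0.9, -1.0, 0.1]
grip_width: 0.0853
gripper_force: 0.0
```

>>> servo_tool --deltas "1 23.6 -28 0 0 0 0;1 23.6 -28 0 0 0 0;1 23.6 -28 0 0 0 0;1 23.6 -28 0 0 0 0;1 23.6 -28 0 0 0 0;1 23.6 -28 0 0 0 0;1 23.6 -28 0 0 0 0;1 23.6 -28 0 0 0 0"

```text
time_s: 3.73
position: [0.3913, 0.014, 0.2316]
tool_rot: [[0.957, 0.291, 0.001], [0.291, -0.957, -0.0], [0.001, 0.001, -1.0]]
ft_force: [0.8, -1.5, -0.1]
grip_width: 0.0854
gripper_force: 0.0
```

>>> servo_tool --deltas "1 23.6 -28 0 0 0 0;1 23.6 -28 0 0 0 0;1 0 0 0 0 0 -0.122;1 0 0 0 0 0 -0.122;1 0 0 0 0 0 -0.122;1 0 0 0 0 0 -0.122;1 0 0 0 0 0 -0.122;1 0 0 0 0 0 0"

```text
time_s: 4.4
position: [0.4198, 0.0795, 0.2314]
tool_rot: [[0.614, 0.789, 0.0], [0.789, -0.614, 0.0], [0.0, 0.0, -1.0]]
ft_force: [0.4, -0.4, 0.1]
grip_width: 0.0853
gripper_force: 0.0
```

>>> servo_tool --deltas "1 24.2 18.5 0 0 0 0;1 24.2 18.5 0 0 0 0;1 24.2 18.5 0 0 0 0;1 24.2 18.5 0 0 0 0;1 24.2 18.5 0 0 0 0;1 24.2 18.5 0 0 0 0;1 0 0 0 0 0 0"

```text
time_s: 4.98
position: [0.6004, 0.1256, 0.2297]
tool_rot: [[0.621, 0.784, 0.0], [0.784, -0.621, 0.0], [0.0, -0.0, -1.0]]
ft_force: [-0.1, 0.0, -0.6]
grip_width: 0.0855
gripper_force: 0.0
```

Run:
```python
from h import *
np.set_printoptions(precision=4,suppress=True)
Z=dict(roof_edge=.214,dial=.03,mark=.036,lug_axis=.059,lug_tip=.059,lever_pad=.153)
p=env.get_image("wrist");save(p,"w1.png")
for n,z in Z.items():
    r=env.spot_point(n,p)
    if r:print(n,np.round(r[0]["uv"],1),round(r[0]["conf"],2),atz(p,r[0]["uv"],z)[:2])
print(env.observe()["position"])
T=np.linalg.inv(p["world_to_cam"]);print(T)
```

```text
roof_edge [406.7 314.7] 0.49 [0.6138 0.0613]
dial [275.7 185.7] 0.63 [0.5503 0.144 ]
mark [274.8 184.5] 0.63 [0.5523 0.1465]
lug_axis [316.7 226.1] 0.68 [0.5638 0.0876]
lever_pad [404.5 315.8] 0.79 [0.5969 0.0115]
[0.5962 0.1249 0.2319]
[[ 0.7837 -0.5867 -0.2041  0.6528]
 [-0.6212 -0.7409 -0.2554  0.1917]
 [-0.0014  0.3269 -0.945   0.3732]
 [ 0.      0.      0.      1.    ]]
```

View pics/w1.png

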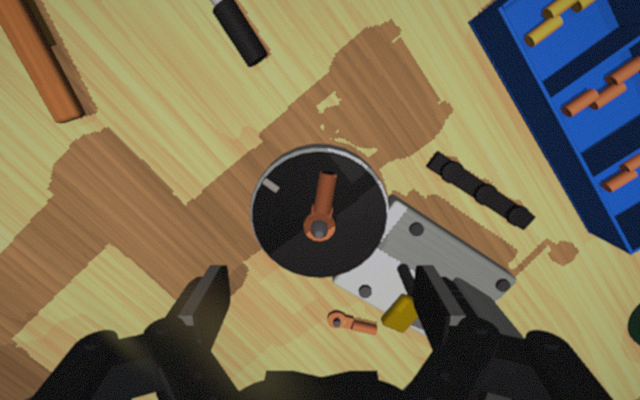

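The wrist view shows the dial centred at about (319,211), with the white line at (270,186). The mandrel top is at (318,228) and the barrel end at (327,174). I'll refine these by colour.

Run:
```python
from h import *
np.set_printoptions(precision=4,suppress=True)
p=env.get_image("wrist");im=p["img"].astype(int)
hsv=cv2.cvtColor(p["img"],cv2.COLOR_RGB2HSV)
m=np.zeros((400,640),np.uint8);cv2.circle(m,(319,212),60,1,-1)
w=(hsv[...,1]<60)&(hsv[...,2]>110)&(m>0);w[:,290:]=0;w[:172]=0
ys,xs=np.nonzero(w);print("white",len(xs),xs.mean(),ys.mean())
mk=np.array([atz(p,q,.036)[:2] for q in zip(xs,ys)])
cop=(hsv[...,1]>110)&(im[...,0]>90)&((hsv[...,0]<14))&(m>0)
ys,xs=np.nonzero(cop);print("cop",len(xs),xs.min(),xs.max(),ys.min(),ys.max())
up=ys<200; cp=np.array([atz(p,q,.063)[:2] for q in zip(xs[up],ys[up])])
mand=atz(p,(318.5,229),.077)[:2]
# dial outline
dk=((hsv[...,2]<75)&(cv2.circle(np.zeros((400,640),np.uint8),(319,212),72,1,-1)>0)).astype(np.uint8)
c=max(cv2.findContours(dk,0,2)[0],key=cv2.contourArea)
h=cv2.convexHull(c)[:,0];hw=np.array([atz(p,q,.036)[:2] for q in h])
from scipy.optimize import least_squares
f=least_squares(lambda a:np.hypot(*(hw-a[:2]).T)-a[2],[.57,.09,.076],loss="soft_l1",f_scale=.001).x
print("dial fit",f,"mand",mand)
A=f[:2]
print("mark c",mk.mean(0),"r",np.hypot(*(mk.mean(0)-A)),"ang",np.degrees(np.arctan2(*(mk.mean(0)-A)[::-1])))
v=cv2.fitLine(cp.astype(np.float32),cv2.DIST_L2,0,1e-5,1e-5).ravel();print("barrel dir",np.degrees(np.arctan2(v[1],v[0])),"from centroid",np.degrees(np.arctan2(*(cp.mean(0)-A)[::-1])),np.degrees(np.arctan2(*(cp.mean(0)-mand)[::-1])))
print(env.observe()["position"])
```

```text
white 76 274.2631578947368 182.22368421052633
cop 1137 306 338 170 237
dial fit [0.565  0.0859 0.0751] mand [0.5637 0.0883]
mark c [0.5487 0.1475] r 0.06372928772250411 ang 104.8660579881427
barrel dir 38.937637 from centroid 42.48421539409142 38.90748348691691
[0.5963 0.1249 0.2319]
```

>>> servo_tool --deltas "1 0 0 0 0 0 0.1;1 0 0 0 0 0 0.1;1 -4.7 8.3 25 0 0 0;1 0 0 35 0 0 0;1 0 0 35 0 0 0;1 0 0 30 0 0 0;1 0 0 20 0 0 0;1 0 0 0 0 0 0"

```text
time_s: 6.05
position: [0.5962, 0.1155, 0.0825]
tool_rot: [[0.762, 0.647, -0.008], [0.647, -0.762, 0.0], [-0.006, -0.005, -1.0]]
ft_force: [-1.4, 0.5, -0.1]
grip_width: 0.085
gripper_force: 0.0
```

Run:
```python
from h import *
np.set_printoptions(precision=4,suppress=True)
p=env.get_image("wrist");save(p,"w2.png")
for n,z in dict(mark=.036,lug_axis=.059,lug_tip=.059).items():
    r=env.spot_point(n,p)
    if r:print(n,np.round(r[0]["uv"],1),round(r[0]["conf"],2),atz(p,r[0]["uv"],z)[:2])
o=env.observe();print(o["position"],o["tool_rot"])
```

```text
mark [242.9 251. ] 0.55 [0.5499 0.1442]
lug_axis [326.5 305.8] 0.86 [0.5661 0.0859]
lug_tip [320.4 217. ] 0.66 [0.6087 0.1269]
[0.5995 0.1157 0.0884] [[ 0.7618  0.6478  0.0035]
 [ 0.6478 -0.7618 -0.    ]
 [ 0.0027  0.0023 -1.    ]]
```

View pics/w2.png

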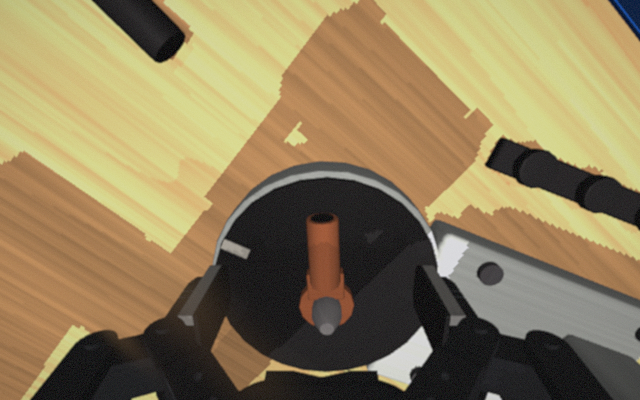

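The barrel end is at (321,218), the axis at (326,306) and the white line runs from (224,242) to (248,255). The barrel points at about 44° in the world and the mark lies at about 105°. Next I lower and grip.

>>> servo_tool --deltas "1 -0.8 -1.7 15 0 0 -0.059;1 0 0 16 0 0 0;1 0 0 12 0 0 0;1 0 0 0 0 0 0;0.1 0 0 0 0 0 0;0.1 0 0 0 0 0 0;0.1 0 0 0 0 0 0;0.1 0 0 0 0 0 0" --newtons 30

```text
time_s: 6.92
position: [0.5974, 0.1164, 0.0444]
tool_rot: [[0.722, 0.692, 0.002], [0.692, -0.722, 0.0], [0.001, 0.001, -1.0]]
ft_force: [-0.2, -0.0, -0.5]
grip_width: 0.0385
gripper_force: 0.0
```

>>> servo_tool --deltas "0.1 0 0 0 0 0 0;0.1 0 0 0 0 0 0;0.1 0 0 0 0 0 0;0.1 0 0 0 0 0 0"

```text
time_s: 7.25
position: [0.5973, 0.1164, 0.0439]
tool_rot: [[0.722, 0.692, 0.001], [0.692, -0.722, -0.0], [0.001, 0.001, -1.0]]
ft_force: [-0.3, -0.7, 4.3]
grip_width: 0.0168
gripper_force: 29.9
```

>>> servo_tool --deltas "0.1 -0.2 -4.4 0 0 0 -0.1;0.1 -0.2 -4.4 0 0 0 -0.1;0.1 -0.2 -4.4 0 0 0 -0.1;0.1 -0.2 -4.4 0 0 0 -0.1;0.1 -0.2 -4.4 0 0 0 -0.1"

```text
time_s: 7.67
position: [0.5788, 0.1278, 0.0439]
tool_rot: [[0.298, 0.955, 0.001], [0.955, -0.298, -0.0], [-0.0, 0.001, -1.0]]
ft_force: [-0.0, -3.5, 4.8]
grip_width: 0.017
gripper_force: 29.9
```

>>> servo_tool --deltas "0.1 -0.2 -4.4 0 0 0 -0.1;0.1 -0.2 -4.4 0 0 0 -0.1;0.1 -0.2 -4.4 0 0 0 -0.1;0.1 -0.2 -4.4 0 0 0 -0.1;0.1 -0.2 -4.4 0 0 0 -0.1;0.1 -0.1 -3.4 0 0 0 -0.077;0.1 0 0 0 0 0 0;0.1 0 0 0 0 0 0"

```text
time_s: 8.33
position: [0.5534, 0.1283, 0.0438]
tool_rot: [[-0.266, 0.964, 0.0], [0.964, 0.266, -0.001], [-0.001, 0.0, -1.0]]
ft_force: [-0.5, -2.2, 5.6]
grip_width: 0.0169
gripper_force: 30.1
```

Run:
```python
from h import *
np.set_printoptions(precision=4,suppress=True)
p=env.get_image("wrist");save(p,"w3.png")
for n,z in dict(mark=.036,lug_axis=.059,lug_tip=.059,lever_pad=.153,roof_edge=.214).items():
    r=env.spot_point(n,p)
    if r:print(n,np.round(r[0]["uv"],1),round(r[0]["conf"],2),atz(p,r[0]["uv"],z)[:2])
o=env.observe();print(o["position"],o["tool_rot"],o["ft_force"],o["q"])
```

```text
mark [324.2 232.1] 0.81 [0.5508 0.1433]
lug_axis [321.1 359.5] 0.79 [0.5652 0.0852]
lug_tip [317.7 253.5] 0.64 [0.5478 0.1426]
[0.5534 0.1283 0.0438] [[-0.266   0.964   0.0001]
 [ 0.964   0.266  -0.0006]
 [-0.0007 -0.     -1.    ]] [-1.9937 -3.0003  5.5024] [  1.1295  34.9891  85.9752  -0.0426  59.0279 -14.2736]
```

View pics/w3.png

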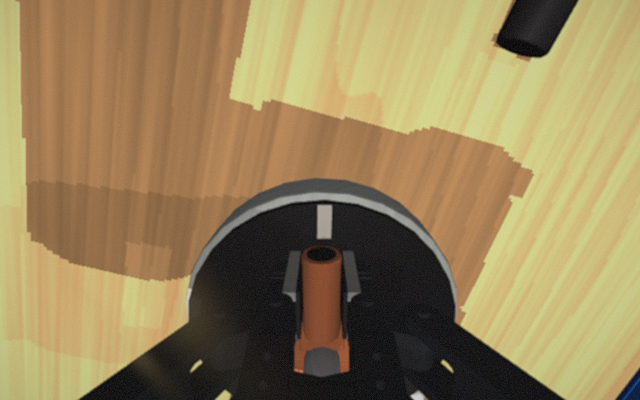

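The white line is at column 324 and the barrel end at column 321, so it is about 1.5 mm past the mark. A small turn back will square it, then I release.

>>> servo_tool --deltas "0.1 0 1.2 0 0 0 0.027;0.1 0 0 0 0 0 0;0.1 0 0 0 0 0 0;0.1 0 0 0 0 0 0"

```text
time_s: 8.97
position: [0.5547, 0.1286, 0.0438]
tool_rot: [[-0.24, 0.971, 0.001], [0.971, 0.24, -0.001], [-0.001, 0.0, -1.0]]
ft_force: [-1.2, -2.4, 6.9]
grip_width: 0.0164
gripper_force: 30.1
```

>>> servo_tool --deltas "1 0 0 0 0 0 0;1 0 0 0 0 0 0;1 0 0 0 0 0 0;1 0 0 0 0 0 0;1 0 0 0 0 0 0;1 0 0 0 0 0 0;1 0 0 -20 0 0 0;1 0 0 -20 0 0 0"

```text
time_s: 9.63
position: [0.5539, 0.1289, 0.0829]
tool_rot: [[-0.241, 0.971, -0.003], [0.971, 0.241, -0.0], [0.001, -0.003, -1.0]]
ft_force: [-0.5, -0.0, 0.3]
grip_width: 0.0856
gripper_force: 0.0
```

>>> servo_tool --deltas "1 0 0 -35 0 0 0;1 0 0 -35 0 0 0;1 0 0 -35 0 0 0;1 0 0 -10 0 0 0;1 0 0 0 0 0 0"

```text
time_s: 10.05
position: [0.5556, 0.129, 0.2013]
tool_rot: [[-0.241, 0.971, 0.006], [0.971, 0.241, 0.0], [-0.001, 0.006, -1.0]]
ft_force: [-0.3, 0.1, 0.2]
grip_width: 0.0852
gripper_force: 0.0
```

Run:
```python
from h import *
np.set_printoptions(precision=4,suppress=True)
for c in ("wrist","side","scene"):
  p=env.get_image(c);save(p,c+"4.png");print(c)
  for n,z in dict(mark=.036,lug_axis=.059,lug_tip=.059,lever_pad=.153,roof_edge=.214,crank_knob=.307).items():
    r=env.spot_point(n,p)
    if r:print(n,np.round(r[0]["uv"],1),round(r[0]["conf"],2),atz(p,r[0]["uv"],z)[:2])
o=env.observe();print(o["position"],o["tool_rot"],o["time_s"])
```

```text
wrist
mark [320.8 164.3] 0.91 [0.5522 0.1439]
lug_axis [319.7 228.8] 0.96 [0.565  0.0872]
lug_tip [315.8 170.1] 0.6 [0.5478 0.1426]
lever_pad [330.7 371.3] 0.96 [0.5917 0.0142]
roof_edge [318.8 230.5] 0.58 [0.5484 0.1534]
side
mark [311.5 206.8] 0.63 [0.5487 0.1436]
lug_axis [324.3 213.1] 0.65 [0.5717 0.0895]
lug_tip [308.8 199.6] 0.5 [0.5443 0.1553]
lever_pad [340.3 215.7] 0.53 [ 0.5829 -0.0039]
roof_edge [338.7 193.1] 0.98 [0.5856 0.0213]
scene
mark [335.4 254.4] 0.84 [0.5625 0.144 ]
lug_axis [329.5 236.3] 0.68 [0.5491 0.0881]
lug_tip [340.2 252.1] 0.51 [0.5549 0.1592]
lever_pad [301.5 205. ] 0.67 [0.5972 0.0006]
roof_edge [307.3 194.3] 0.96 [0.587  0.0231]
crank_knob [241.6 148. ] 0.73 [ 0.6995 -0.1726]
[0.5545 0.129  0.1984] [[-0.2406  0.9706  0.    ]
 [ 0.9706  0.2406 -0.    ]
 [-0.      0.     -1.    ]] 11.1
```

View pics/wrist4.png

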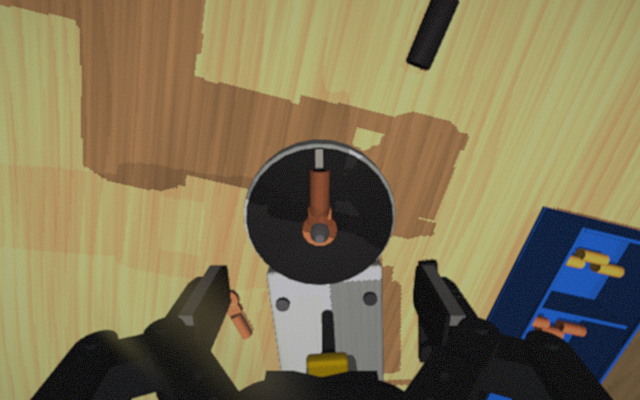

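The barrel is now in line with the mark (columns 319 and 319.5), and the yellow pad shows at (328,362). Next I shut the fingers and tilt the tool out over the dial side.

>>> servo_tool --deltas "0 0 0 0 0 0 -0.063;0 0 0 0 0 -0.112 0;0 0 0 0 0 -0.112 0;0 0 0 0 0 -0.112 0;0 0 0 0 0 -0.112 0;0 0 0 0 0 -0.112 0;0 0 0 0 0 -0.112 0;0 0 0 0 0 -0.112 0"

```text
time_s: 11.77
position: [0.5548, 0.1295, 0.1991]
tool_rot: [[-0.211, 0.953, 0.216], [0.672, 0.302, -0.676], [-0.71, 0.002, -0.704]]
ft_force: [-0.7, -0.2, 1.2]
grip_width: -0.0001
gripper_force: 0.0
```

>>> servo_tool --deltas "0 0 0 0 0 0 0;0 0 0 0 0 0 0"

```text
time_s: 11.93
position: [0.5543, 0.1298, 0.1975]
tool_rot: [[-0.216, 0.953, 0.212], [0.677, 0.303, -0.671], [-0.704, -0.002, -0.71]]
ft_force: [0.3, -0.3, -0.1]
grip_width: 0.0
gripper_force: 0.0
```

Run:
```python
from h import *
np.set_printoptions(precision=4,suppress=True)
O=np.array([.5956,-.0089,0]);a=np.radians(17.5);R=np.array([[np.cos(a),-np.sin(a),0],[np.sin(a),np.cos(a),0],[0,0,1]])
p=env.get_image("wrist");save(p,"w5.png")
for n,z in dict(lever_pad=.153,roof_edge=.214,lever_pivot=.12).items():
    r=env.spot_point(n,p)
    if r:
        u=r[0]["uv"];o,d=ray(p,u);of=R.T@(o-O);df=R.T@d
        print(n,np.round(u,1),round(r[0]["conf"],2),"at z",(of+df*(z-of[2])/df[2])*1e3)
X={"pad":(0,5.3,153),"roof":(0,30,214),"roofL":(-35,30,214),"roofR":(35,30,214),"axis":(0,100,77)}
for k,v in X.items():print(k,proj(p,O+R@(np.array(v)/1e3)))
o=env.observe();P=np.array(o["position"]);T=np.array(o["tool_rot"])
print(P,T,o["q"],o["time_s"]);print("frame",R.T@(P-O)*1e3);print(R.T@T)
for t in [(1.5,61,206),(1.5,12,157)]:print(t,T.T@(O+R@(np.array(t)/1e3)-P)*1e3)
```

```text
lever_pad [318.1 241.9] 0.76 at z [ -0.0883  51.3854 153.    ]
lever_pivot [318.7 245.4] 0.59 at z [ -0.3678 -56.7828 120.    ]
pad [318.5171 257.8393]
roof [317.7942 323.5519]
roofL [273.9331 323.3761]
roofR [361.6545 323.7277]
axis [318.5493 130.1723]
[0.555  0.1282 0.1992] [[-0.2114  0.954   0.2126]
 [ 0.6772  0.2998 -0.672 ]
 [-0.7048  0.0019 -0.7094]] [ 19.4465  30.5727  78.2481 -46.0529  78.0642  14.9291] 12.1333
frame [  2.4887 142.9635 199.1982]
[[ 0.002   1.      0.0006]
 [ 0.7094 -0.0009 -0.7048]
 [-0.7048  0.0019 -0.7094]]
(1.5, 61, 206) [-62.9412  -0.8984  52.9419]
(1.5, 12, 157) [-63.167   -0.9429 122.238 ]
```

View pics/w5.png

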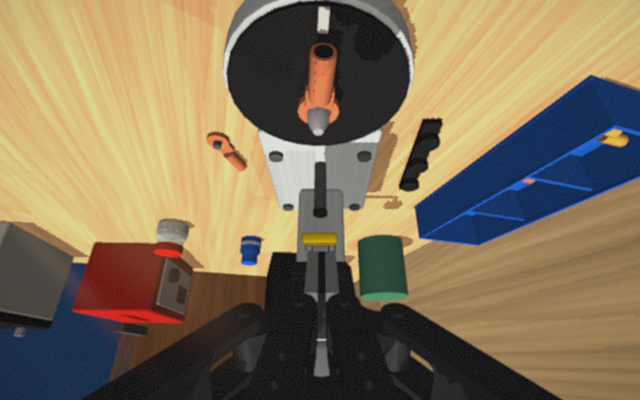

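The tilted view shows the end face of the yellow pad at (320,240), where the geometry puts it, and the mandrel at (318,131) as predicted. I'll move in and then push down along the lever's arc.

>>> servo_tool --deltas "0 -32 -1 0 0 0 0;0 -31 -1 0 0 0 0;0 0 0 25 0 0 0;0 0 0 28 0 0 0;0 0 0 30 0 0 0;0 0 0 20 0 0 0;0 0 0 9 0 0 0;0 0 0 0 0 0 0"

```text
time_s: 12.8
position: [0.5897, 0.0086, 0.1628]
tool_rot: [[-0.212, 0.954, 0.21], [0.676, 0.298, -0.674], [-0.705, -0.001, -0.709]]
ft_force: [0.2, -0.0, 0.5]
grip_width: -0.0001
gripper_force: 0.0
```

```bash
cat > st.py <<'E'
from h import *
np.set_printoptions(precision=3,suppress=True)
O=np.array([.5956,-.0089,0]);a=np.radians(17.5);R=np.array([[np.cos(a),-np.sin(a),0],[np.sin(a),np.cos(a),0],[0,0,1]])
o=env.observe();P=np.array(o["position"]);T=np.array(o["tool_rot"])
print("frame",R.T@(P-O)*1e3,"F",R.T@np.array(o["ft_force"]),o["time_s"])
for th in (-.4,-.2,0,.2,.42):
    t=np.array([0,-60+80*np.cos(th)+5*np.sin(th),120-80*np.sin(th)+5*np.cos(th)]);print(th,t,T.T@R@(t-R.T@(P-O)*1e3))
E
python3 st.py
```

```text
frame [ -0.333  18.484 162.798] F [ 0.153 -0.069  0.492] 12.8
-0.4 [  0.     11.738 155.759] [0.185 0.358 9.748]
-0.2 [  0.     17.412 140.794] [14.764  0.365 16.351]
0 [  0.  20. 125.] [27.74   0.38  25.719]
0.2 [  0.     19.399 109.007] [38.597  0.403 37.478]
0.42 [ 0.    15.086 91.945] [47.578  0.435 52.613]
```

>>> servo_tool --deltas "0 -8.8 0 3.2 0 0 0;0 0 0 0 0 0 0;0 4.2 0 4.25 0 0 0;0 4.2 0 4.25 0 0 0;0 4.2 0 4.25 0 0 0;0 4.2 0 4.25 0 0 0"

```text
time_s: 13.3
position: [0.5925, 0.0027, 0.1431]
tool_rot: [[-0.214, 0.953, 0.213], [0.675, 0.302, -0.673], [-0.706, 0.0, -0.708]]
ft_force: [-0.8, 1.8, 3.6]
grip_width: 0.0001
gripper_force: 1.6
```

```bash
python3 st.py|head -1
```

```text
frame [  0.486  11.982 143.146] F [-0.208  1.997  3.563] 13.3
```

>>> servo_tool --deltas "0 4.2 0 4.25 0 0 0;0 4.2 0 4.25 0 0 0;0 4.2 0 4.25 0 0 0;0 4.2 0 4.25 0 0 0;0 4.2 0 4.25 0 0 0"

```text
time_s: 13.72
position: [0.5928, 0.0019, 0.1133]
tool_rot: [[-0.213, 0.953, 0.213], [0.675, 0.301, -0.674], [-0.707, 0.0, -0.708]]
ft_force: [0.5, -1.2, 3.2]
grip_width: -0.0001
gripper_force: 1.6
```

>>> servo_tool --deltas "0 2.8 0 2.8 0 0 0;0 2.8 0 2.8 0 0 0;0 2 0 2 0 0 0;0 0 0 0 0 0 0"

```text
time_s: 14.05
position: [0.5923, 0.002, 0.1022]
tool_rot: [[-0.214, 0.954, 0.212], [0.675, 0.301, -0.673], [-0.706, -0.001, -0.708]]
ft_force: [0.1, -0.6, 0.8]
grip_width: -0.0001
gripper_force: 0.0
```

```bash
python3 st.py|head -1
```

```text
frame [  0.116  11.395 102.18 ] F [-0.105 -0.634  0.8  ] 14.05
```

>>> servo_tool --deltas "0 1.4 0 1.4 0 0 0;0 1.4 0 1.4 0 0 0;0 0 0 0 0 0 0"

```text
time_s: 14.3
position: [0.5925, 0.0021, 0.0987]
tool_rot: [[-0.213, 0.954, 0.213], [0.675, 0.301, -0.673], [-0.706, -0.0, -0.708]]
ft_force: [-0.1, -0.0, 2.6]
grip_width: 0.0003
gripper_force: 0.6
```

>>> servo_tool --deltas "0 1 0 1 0 0 0;0 1 0 1 0 0 0;0 0 0 0 0 0 0"

```text
time_s: 14.55
position: [0.5926, 0.0021, 0.0961]
tool_rot: [[-0.213, 0.954, 0.213], [0.675, 0.301, -0.673], [-0.706, 0.0, -0.708]]
ft_force: [-0.0, -0.5, 3.1]
grip_width: -0.0001
gripper_force: 1.2
```

>>> servo_tool --deltas "0 1 0 1 0 0 0;0 0 0 0 0 0 0"

```text
time_s: 14.72
position: [0.5927, 0.002, 0.0957]
tool_rot: [[-0.212, 0.954, 0.214], [0.674, 0.301, -0.674], [-0.707, 0.001, -0.707]]
ft_force: [-1.5, 0.5, 8.5]
grip_width: 0.0002
gripper_force: 4.3
```

>>> servo_tool --deltas "0 1 0 1 0 0 0;0 0 0 0 0 0 0"

```text
time_s: 14.88
position: [0.5929, 0.0019, 0.0954]
tool_rot: [[-0.212, 0.954, 0.214], [0.673, 0.301, -0.675], [-0.708, 0.002, -0.706]]
ft_force: [-5.0, 1.5, 15.7]
grip_width: 0.0001
gripper_force: 7.8
```

>>> servo_tool --deltas "0 -10 0 -10 0 0 0;0 0 0 -20 0 0 0;0 0 0 -25 0 0 0;0 0 0 -30 0 0 0;0 0 0 -30 0 0 0;0 -30 0 0 0 0 0;0 0 0 0 0 0 0"

```text
time_s: 15.47
position: [0.578, 0.0524, 0.2067]
tool_rot: [[-0.21, 0.953, 0.218], [0.675, 0.302, -0.672], [-0.707, 0.006, -0.707]]
ft_force: [0.6, -0.0, 1.2]
grip_width: 0.0002
gripper_force: 0.0
```

```bash
python3 st.py|head -1
python3 - <<'E'
from h import *
from st import O,R
p=env.get_image("wrist");save(p,"w6.png")
for n,z in dict(mark=.036,lug_tip=.059,lever_pad=.0948).items():
    r=env.spot_point(n,p)
    if r:print(n,np.round(r[0]["uv"],1),round(r[0]["conf"],2),R.T@(atz(p,r[0]["uv"],z)-O)*1e3)
for th in (.2,.34,.42):
  q=[]
  for s,h in ((60,5),(86,5),(86,-5)):
    q.append(proj(p,O+R@np.array([0,-60+s*np.cos(th)+h*np.sin(th),120-s*np.sin(th)+h*np.cos(th)])/1) if 0 else proj(p,O+R@(np.array([0,-60+s*np.cos(th)+h*np.sin(th),120-s*np.sin(th)+h*np.cos(th)])/1e3)))
  print(th,np.array(q).round(1).tolist())
E
```

```text
frame [  1.597  63.721 206.733] F [ 0.575 -0.203  1.201] 15.4667
frame [  1.597  63.721 206.733] F [ 0.575 -0.203  1.201] 15.4667
-0.4 [  0.     11.738 155.759] [-0.737 -2.007 72.792]
-0.2 [  0.     17.412 140.794] [13.855 -2.089 79.365]
0 [  0.  20. 125.] [26.85  -2.181 88.706]
0.2 [  0.     19.399 109.007] [ 37.731  -2.281 100.442]
0.42 [ 0.    15.086 91.945] [ 46.742  -2.394 115.559]
mark [208.3  95.2] 0.28 [-98.702   4.598  36.   ]
lever_pad [319.5 149.3] 0.6 [ 0.935  4.461 94.8  ]
0.2 [[318.4, 171.3], [318.2, 147.5], [318.2, 138.4]]
0.34 [[318.4, 163.7], [318.2, 136.8], [318.2, 129.7]]
0.42 [[318.4, 159.9], [318.2, 131.7], [318.3, 125.8]]
```

View pics/w6.png

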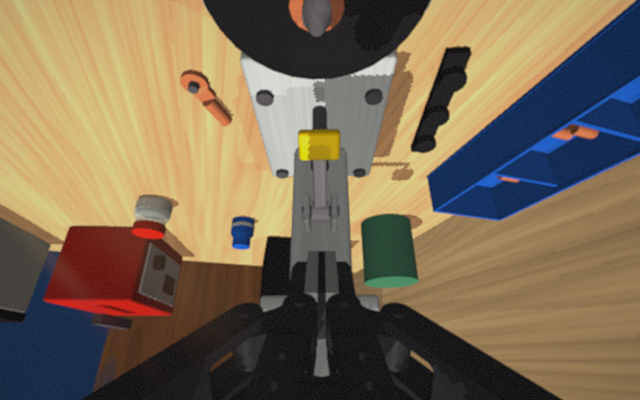

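The pad now fills rows 129–160, which matches the lever at its stop (0.42 predicts 126–160), and the stop force was felt. I'll back off and take a final look at the lug.

>>> servo_tool --deltas "0 0 0 -35 0 0 0;0 0 0 -35 0 0 0;0 0 0 -30 0 0 0;0 0 0 0 0 0 0;0 0 0 0 0 0 0"

```text
time_s: 16.08
position: [0.5552, 0.1207, 0.2733]
tool_rot: [[-0.214, 0.953, 0.214], [0.675, 0.303, -0.673], [-0.706, -0.0, -0.708]]
ft_force: [0.0, -1.3, -1.1]
grip_width: 0.0002
gripper_force: 0.0
```

Run:
```python
from h import *
p=env.get_image("wrist");save(p,"w7.png")
for n,z in dict(mark=.036,lug_tip=.059,lug_axis=.059).items():
    r=env.spot_point(n,p)
    if r:print(n,np.round(r[0]["uv"],1),round(r[0]["conf"],2),atz(p,r[0]["uv"],z))
```

```text
mark [257.6 204.1] 0.67 [ 0.56213293 -0.3241688   0.036     ]
```

View pics/w7.png

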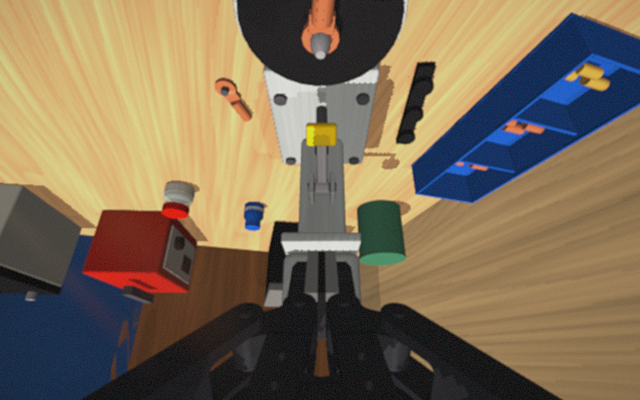

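The barrel leaves the mandrel at (322,40) in the same direction as before, and the lever is down. Nothing has touched the lug since I checked it at the mark, and the arm is clear, so I'm handing in.

```bash
python3 -c "
from rig import env
print(env.close_job())"
```

```text
the job is handed in; nothing more can be done
None
```

I turned the lug to the white mark with the lever still up, then pressed the lever down to its stop and handed the job in at about 16 s with the arm clear. The last direct check of the lug at the mark was before the lever was lowered; the hand-in returned no verdict.

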